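# Clear the inspection slide and step the cover under the pointer

## Task

A stray bracket casting is lying on the bed of the x-y inspection stage, in the way of the slide: without shifting the stage, lift it off and set it down, web upright, flat on the floor of the empty red bin (do not drop it). Then slide the stage (its black grip post moves it both ways) to bring the gearbox cover under the fixed pointer: first stop with the hole of the small boss under the tip for a second, then move on and leave it with the hole of the large boss under the tip. Leave everything else where it is.

Things in the scene. Friction and masses are not known exactly. Their poses are not given: they have to be found in the camera images.
- bracket: stray die-cast aluminium bracket on the bed (30 mm above the table), length roughly along the bed: foot plate 64 (its x) x 110 (its y) x 14 mm; upright web in the middle, 16 mm thick (x), 90 mm long (y), top 62 mm above the underside; low cross ribs near the ends, 50 mm wide (x), 8 mm thick, to 30 mm high. About 0.25 to 0.5 kg. Origin: centre of the underside, z up.
- empty_bin: fixed, empty red open bin, 220 (its x) x 170 (its y) x 70 mm high outside, walls and floor 5 mm thick. Origin: centre of the underside. Left or right of the stage, changing places with the full bin.
- full_bin: fixed red bin of the same size, heaped with the same kind of brackets to about 110 mm high. Origin: centre of the underside. Not to be used.
- bed: fixed grey bed of the x-y stage, 180 (its x) x 440 (its y, from -215 to +225) x 30 mm high, standing on the table. Origin: underside, on its centre line. Its y axis is the direction of the long slide, its x axis that of the cross slide.
- slide_y (a joint): position of the long slide along the bed's y, metres, -0.24 to 0.03; at 0 the stage plate's centre is 120 mm to +y of the bed's origin. Moves freely against about 1.5 N of friction and stays where left.
- slide_x (a joint): position of the cross slide (the stage's top plate) along the bed's x, metres, -0.045 to 0.045; at 0 the plate's centre is over the bed's centre line. About 1.5 N of friction; stays where left.
- grip_top (a point): centre of the top of the black round grip post, 26 mm diameter, 50 mm tall, standing upright at the near edge of the stage's dark steel top plate (plate 210 x 160 mm, its top 67 mm above the table); the post's top is 117 mm above the table. Moving the post moves both slides.
- small_boss (a point): centre of the hole (16 mm wide, dark) in the top of the small round boss (28 mm diameter) of the aluminium gearbox cover fixed on the stage plate; 97 mm above the table. The cover (105 x 150 mm) is the plate's far part.
- large_boss (a point): centre of the hole (16 mm wide, dark) in the top of the large round boss (44 mm diameter) of the same cover; 97 mm above the table.
- pointer_tip (a point): tip of the fixed vertical pointer, 112 mm above the table (15 mm above the bosses). Its 10 mm rod hangs from a 14 mm square arm (158 to 172 mm above the table) that comes from a column 155 mm farther away, behind the bed; the column is 188 mm tall.
- wrench: loose steel wrench, 160 mm, lying on the table before the stage: bystander. Origin: underside.
- tape_roll: loose cardboard roll, 96 mm wide, 24 mm high, on the table before the stage: bystander. Origin: centre of the underside.
- flange: loose round aluminium flange, 64 mm wide, 34 mm high, behind the stage: bystander. Origin: centre of the underside.
- spray: loose white bottle, 60 mm wide, 170 mm tall, behind the stage: bystander. Origin: centre of the underside.
- mug: loose blue mug, 80 mm wide, 95 mm tall, behind the stage: bystander. Origin: centre of the underside.
- marker: loose black marker pen, 130 mm long, 18 mm thick, on the table before the stage: bystander.
Mind the look-alikes: they are no part of the job. Leave any purple or yellow look-alike of the bracket alone.

How it is judged:
On the way, in this order (a step that is already met when the one before it is completed fails the run):
1. the bracket stands flat, released and at rest in the empty bin, and the stage has not been shifted (under 15 mm) (x of bracket in the frame of empty_bin between -0.1 and 0.1 m and y of bracket in the frame of empty_bin between -0.075 and 0.075 m and height (world z) of bracket below 0.02 m and angle between bracket's own z axis and vertical below 0.2 rad and linear speed of bracket below 0.03 m/s and contact force between the fingers and bracket below 0.1 N and distance of grip_top from where it was at the start of the episode below 0.015 m), for 0.2 s.
2. the hole of the small boss is stopped under the pointer tip (within 8 mm) (horizontal distance between small_boss and pointer_tip below 0.008 m and velocity of joint slide_x between -0.015 and 0.015 m/s and velocity of joint slide_y between -0.015 and 0.015 m/s), for 0.5 s.
At the end, for the whole second after the job is handed in: The bracket stands flat (tilt under 0.2 rad) on the floor of the empty bin, its centre within 100 mm and 75 mm of the bin's centre along x and y, at rest and released, and the centre of the large boss is within 8 mm horizontally of the pointer tip, the stage at rest (x of bracket in the frame of empty_bin between -0.1 and 0.1 m and y of bracket in the frame of empty_bin between -0.075 and 0.075 m and height (world z) of bracket below 0.02 m and angle between bracket's own z axis and vertical below 0.2 rad and linear speed of bracket below 0.03 m/s and contact force between the fingers and bracket below 0.1 N and horizontal distance between large_boss and pointer_tip below 0.008 m and velocity of joint slide_x between -0.015 and 0.015 m/s and velocity of joint slide_y between -0.015 and 0.015 m/s); the robot touches nothing.
It fails at once if the bracket is dropped (over 0.9 m/s while the fingers do not touch it) (linear speed of bracket above 0.9 m/s and contact force between the fingers and bracket below 0.1 N).
It fails at once if a bystander is shifted by more than 30 mm (distance of any of wrench, tape_roll, flange, spray, mug, marker from where it was at the start of the episode above 0.03 m).
It also fails if it takes over 61 s, if anything falls off the work surface, if the arm or the gripper's body presses on something with over 40 N, if the wrist force passes 120 N, or if a joint passes its speed limit or range.

## Robot

A 6-joint arm with a two-finger parallel gripper is mounted at the origin on the work surface. World frame = base frame: x ahead of the robot, y to its left, z up, the work surface at z = 0. Lengths are in m, angles in rad, forces in N, time in s.
With the tool pointing down it reaches from about 0.325 to 0.75 m from the base axis. Payload 7.6 kg.
Tool frame: the origin (TCP) lies midway between the tips of the shut fingers; the grasp point (between the pads) lies 19 mm behind it; z points along the fingers, y is the line along which they close (so a half turn about z gives the same grasp; the last joint's range is limited). The gripper opens to 85 mm and grips with 20 to 120 N. Pads are 22 mm wide; open, the fingers measure 114 mm over their backs; the gripper's body (76 mm by 85 mm) begins 54 mm behind the grasp point. The pads swing forward as they close: fully open they stand 13 mm farther back than shut.
Start: joints at [1.112, 0.052, 1.401, -0, 1.689, -0.07], TCP at [0.199, 0.486, 0.193] pointing down, gripper open.
Joint ranges: [-2.9, 2.9], [-0.91, 2.17], [0.12, 2.37], [-1.06, 4.2], [0.26, 2.73], [-2.93, 2.93]. Speed limits (rad/s): [2.57, 2.57, 3.01, 3.14, 3.14, 3.14].

## Interface

Orientations are given as a unit quaternion [w, x, y, z].
In Python, from station import r gives the robot as it stands.
- The arm moves only by the tool play_rows, never from a script. Its argument "deltas" is a list of rows, each a list of 7 numbers: the turn, a rotation vector about the tool's x, y, z in rad, then the shift along the tool's x, y, z in m, then the closure, from -1 (fully open) to 1 (shut). In form: [[wx, wy, wz, x, y, z, hand], ...]. A call has 1 to 10 rows; each row shifts and turns the commanded pose from where the row before left it, along the tool's axes as they then stand; what a row does not reach is not made up. A row lasts 1/8 s, in which the tool goes at most 62.5 mm and 10.7 degrees, less where a joint would pass 70% of its speed; a pose out of reach is approached as far as the arm can. A call with a gripper value outside its range is refused whole. The fingers move at their own pace and stop on an object; "grip_force" is the grip in N (left out, the last holds). Time passes only in rows, so rows that do not move let the fingers close. It gives the time, the measured TCP pose, the force, the opening and the grip force at its end, in the units of the state.
- r.read_state(): the state, without advancing time (a new reading comes with each control period).
- r.grab_frame(name): name is "scene" or "side" or "wrist"; returns a dict with "color" (420x560x3 uint8, blue, green, red), "intrinsics" (3x3 intrinsics, pixels), "R" (3x3) and "t" (3): a world point X has camera coordinates R X + t. Camera axes: x right, y down, z forward; pixel columns grow to the right and rows downward; lengths in m; the calibration is good to about 2 mm. A picture is of the moment at which its call begins. There is no depth.
- r.finish_job(): hands the job in; it is judged then, once.
The state is a dict: "time_s": time; "q": joint angles; "qd": joint speeds; "effort": joint torques, N m; "tool_pos": TCP position; "orientation": TCP orientation; "force": force on the tool from outside, world axes, zero at the start; "moment": the same for the moment, N m; "grip_width": finger opening in m; "grip_force": force on a finger pad.
Only numpy, scipy, OpenCV 4.12 (cv2) and the standard library are available. Lean on these libraries where they do the work, as an engineer would, in place of code of your own. Each camera call takes 0.05 s, during which the arm holds its last target. There are 200 camera calls.

## Working session

There is one attempt and no reset: what is moved stays moved. The work goes in short steps, Python scripts to look and compute and a tool call to move; the robot and the scene stay as the last step left them, time stands still between calls to the robot, and variables do not carry over. Pictures are saved under pics/ and viewed, at most 10 in all, crops included, and the job is handed in when it is done.

Besides the shell and the picture viewer there is one more tool, called after "Emit:" as name([rows], argument=value, ...), one row to a line, values as JSON. play_rows: Moves the arm, as the interface text tells. Its arguments: {"type":"object","properties":{"deltas":{"type":"array","items":{"type":"array","items":{"type":"number"}}},"grip_force":{"type":"number"}},"required":["deltas"]}

```bash
mkdir -p pics; ls; cat > h.py <<'E'
import numpy as np,cv2,json
from station import r
def grab(n,f):
    d=r.grab_frame(n); cv2.imwrite(f'pics/{f}.png',d['color'])
    np.savez(f'pics/{f}.npz',K=d['intrinsics'],R=d['R'],t=d['t']); return d
def pt(f,u,v,z):
    d=np.load(f'pics/{f}.npz'); R,t,K=d['R'],d['t'],d['K']
    c=-R.T@t; a=R.T@np.linalg.solve(K,[u,v,1.]); return c+a*(z-c[2])/a[2]
def px(f,X):
    d=np.load(f'pics/{f}.npz'); p=d['K']@(d['R']@np.array(X)+d['t']); return p[:2]/p[2]
E
python3 - <<'E'
from h import *
for n in('scene','side'):
    d=grab(n,n); print(n,(-d['R'].T@d['t']).round(3))
a=cv2.imread('pics/scene.png');cv2.imwrite('pics/s2.png',cv2.resize(a,(800,600),interpolation=2))
s=r.read_state();print({k:np.round(v,3) for k,v in s.items()})
E
```

```text
pics
scene [0.888 0.52  1.075]
side [ 0.252 -0.993  1.227]
{'time_s': np.float64(0.1), 'q': array([ 1.112,  0.053,  1.402, -0.   ,  1.689, -0.07 ]), 'qd': array([-0.001, -0.001, -0.003,  0.003, -0.001,  0.   ]), 'effort': array([ 1.0000e-03, -3.8258e+01, -3.6099e+01, -0.0000e+00,  5.0000e-03,
       -0.0000e+00]), 'tool_pos': array([0.199, 0.486, 0.192]), 'orientation': array([-0.   ,  0.193,  0.981, -0.001]), 'force': array([ 0.397, -0.291,  0.431]), 'moment': array([ 0.032, -0.053,  0.007]), 'grip_force': np.float64(0.0), 'grip_width': np.float64(0.086)}
```

View pics/s2.png

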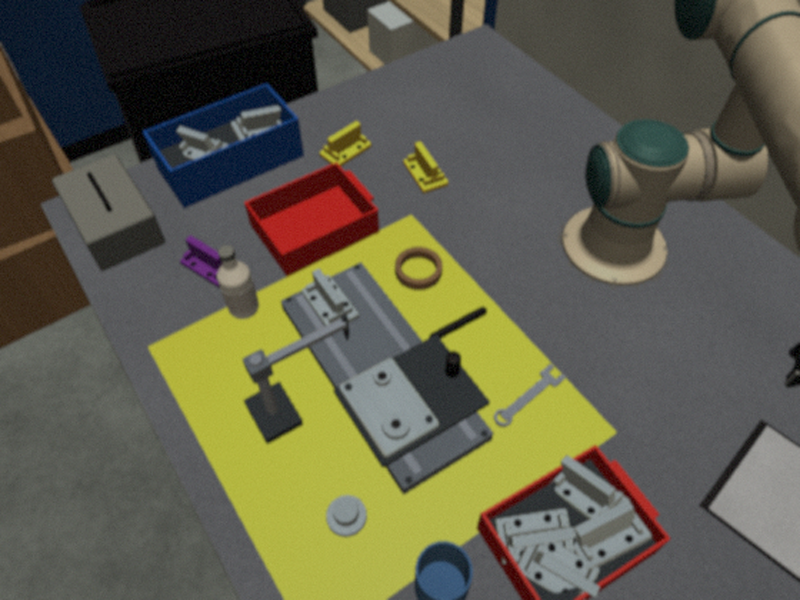

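View pics/side.png

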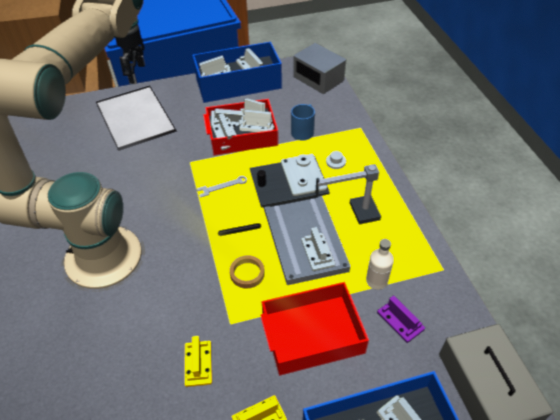

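```bash
python3 - <<'E'
from h import *
a=cv2.imread('pics/scene.png')[140:350,165:375];b=cv2.imread('pics/side.png')[140:375,200:400]
cv2.imwrite('pics/sc.png',cv2.resize(a,(600,600),interpolation=2))
b=cv2.imread('pics/side.png')[145:370,230:405]
cv2.imwrite('pics/sd.png',cv2.resize(b,None,fx=2.6666667,fy=2.6666667,interpolation=2))
E
```

```text
(no output)
```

View pics/sc.png

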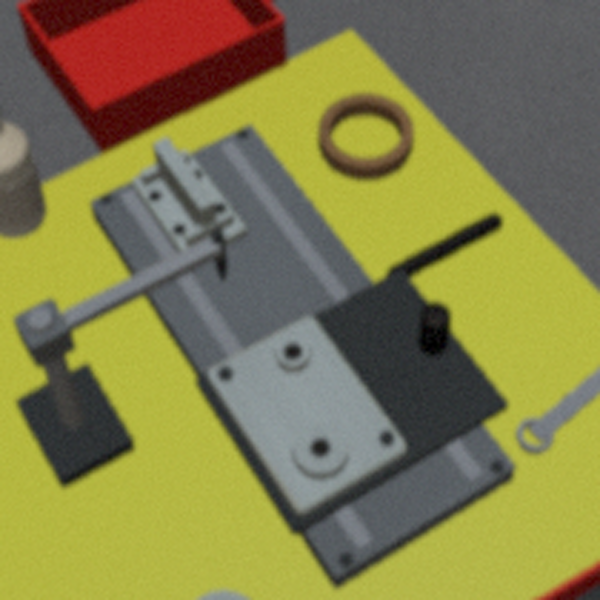

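View pics/sd.png

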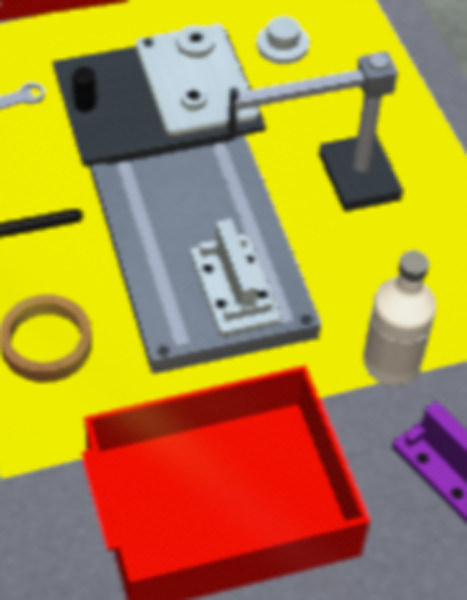

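```bash
python3 - <<'E'
from h import *
S=lambda u,v,z:pt('scene',165+u*.35,140+v*.35,z)[:2].round(4)
D=lambda u,v,z:pt('side',230+u*.375,145+v*.375,z)[:2].round(4)
def L(n,s,d,z): print(n,S(*s,z),D(*d,z))
L('small',(293,352),(194,98),.097);L('large',(320,448),(196,39),.097);L('grip',(435,314),(84,74),.117);L('tip',(223,277),(233,136),.112)
print('bed S',[S(*p,.03) for p in[(95,205),(250,128),(512,470),(338,580)]],'D',[D(*p,.03) for p in[(153,360),(320,326)]])
print('web S',[S(*p,.062+.03) for p in[(165,145),(215,213)]],'D',[D(*p,.092) for p in[(225,222),(252,298)]])
print('foot S',[S(*p,.044) for p in[(135,183),(183,248),(245,230)]],'D',[D(*p,.044) for p in[(192,247),(215,332),(280,320)]])
print('bin D',[D(*p,.07) for p in[(85,418),(305,368),(368,520),(128,595)]])
print('bin S',[pt('scene',.7*u,.7*v,.07).round(3) for u,v in[(247,207),(335,168),(377,208),(288,250)]])
print('bottle,tape',S(20,130,.1),S(366,135,.024))
E
```

```text
small [0.5991 0.0368] [0.5985 0.0329]
large [0.6289 0.1212] [0.6285 0.1207]
grip [0.4884 0.0825] [0.488  0.0835]
tip [ 0.6127 -0.0498] [ 0.6167 -0.0452]
bed S [array([ 0.6474, -0.2368]), array([ 0.4748, -0.2341]), array([0.4901, 0.2005]), array([0.663 , 0.1966])] D [array([ 0.4719, -0.2389]), array([ 0.6457, -0.2469])]
web S [array([ 0.5754, -0.2164]), array([ 0.5773, -0.1238])] D [array([ 0.578 , -0.1383]), array([ 0.5734, -0.236 ])]
foot S [array([ 0.6069, -0.2282]), array([ 0.607 , -0.1379]), array([ 0.5492, -0.123 ])] D [array([ 0.5481, -0.1243]), array([ 0.5381, -0.2331]), array([ 0.6052, -0.2376])]
bin D [array([ 0.3854, -0.308 ]), array([ 0.6015, -0.3133]), array([ 0.5996, -0.4779]), array([ 0.3769, -0.4866])]
bin S [array([ 0.603, -0.464,  0.07 ]), array([ 0.395, -0.462,  0.07 ]), array([ 0.384, -0.312,  0.07 ]), array([ 0.589, -0.314,  0.07 ])]
bottle,tape [ 0.6802 -0.3013] [ 0.3816 -0.1658]
```

Emit:
play_rows([
  [0,0,0.175,0,0,0,-1],
  [0,0,0.175,0,0,0,-1],
  [0,0,0.175,0,0,0,-1],
  [0,0,0.175,0,0,0,-1],
  [0,0,0.175,0,0,0,-1],
  [0,0,0.175,0,0,0,-1],
  [0,0,0.175,0,0,0,-1],
], grip_force=60)

```text
time_s: 0.98
tool_pos: [0.1989, 0.4856, 0.1926]
orientation: [0.0, 0.724, 0.69, -0.0]
force: [0.4, -0.3, 0.7]
grip_width: 0.0853
grip_force: 0.0
```

```bash
cat >> h.py <<'E'
from scipy.spatial.transform import Rotation as Ro
def go(x,y,z):
    s=r.read_state(); w=s['orientation']; R=Ro.from_quat([*w[1:],w[0]])
    d=R.inv().apply(np.array([x,y,z])-s['tool_pos'])
    print('t',round(float(s['time_s']),2),'pos',np.round(s['tool_pos'],4),'yaw_y',np.degrees(np.arctan2(*R.as_matrix()[1::-1,1])).round(2),'tilt z',R.as_matrix()[:,2].round(3),'w',np.round(s['grip_width'],4),'F',np.round(s['force'],1),'tool delta',d.round(4)); return d
E
python3 -c "
from h import *
go(.576,-.179,.193)"
```

```text
t 0.97 pos [0.1989 0.4856 0.1926] yaw_y -2.79 tilt z [-0.    -0.001 -1.   ] w 0.0853 F [ 0.4 -0.3  0.7] tool delta [-0.6454  0.4091  0.    ]
```

Emit:
play_rows([
  [0,0,0,-0.034,0.0215,0,-1],
  [0,0,0,-0.034,0.0215,0,-1],
  [0,0,0,-0.034,0.0215,0,-1],
  [0,0,0,-0.034,0.0215,0,-1],
  [0,0,0,-0.034,0.0215,0,-1],
  [0,0,0,-0.034,0.0215,0,-1],
  [0,0,0,-0.034,0.0215,0,-1],
  [0,0,0,-0.034,0.0215,0,-1],
  [0,0,0,-0.034,0.0215,0,-1],
  [0,0,0,-0.034,0.0215,0,-1],
])

```text
time_s: 2.22
tool_pos: [0.3995, 0.1357, 0.1928]
orientation: [-0.0, 0.722, 0.692, -0.0]
force: [0.2, 0.6, 0.5]
grip_width: 0.0852
grip_force: 0.0
```

Emit:
play_rows([
  [0,0,0,-0.034,0.0215,0,-1],
  [0,0,0,-0.034,0.0215,0,-1],
  [0,0,0,-0.034,0.0215,0,-1],
  [0,0,0,-0.034,0.0215,0,-1],
  [0,0,0,-0.034,0.0215,0,-1],
  [0,0,0,-0.034,0.0215,0,-1],
  [0,0,0,-0.034,0.0215,0,-1],
  [0,0,0,-0.034,0.0215,0,-1],
  [0,0,0,-0.034,0.0215,0,-1],
  [0,0,0,0,0,0,-1],
])

```text
time_s: 3.48
tool_pos: [0.5794, -0.1792, 0.1913]
orientation: [-0.001, 0.723, 0.691, -0.001]
force: [0.7, 1.1, -0.5]
grip_width: 0.0855
grip_force: 0.0
```

```bash
python3 -c "
from h import *
go(.576,-.179,.12)
d=grab('wrist','w1');print((-d['R'].T@d['t']).round(3))
print([px('w1',X).round(0) for X in [(.576,-.134,.092),(.576,-.224,.092)]])
"
```

```text
t 3.48 pos [ 0.5794 -0.1792  0.1913] yaw_y -2.62 tilt z [-0.002  0.001 -1.   ] w 0.0855 F [ 0.7  1.1 -0.5] tool delta [-0.     -0.0032  0.0713]
[ 0.582 -0.108  0.372]
[array([278., 151.]), array([283., 240.])]
```

View pics/w1.png

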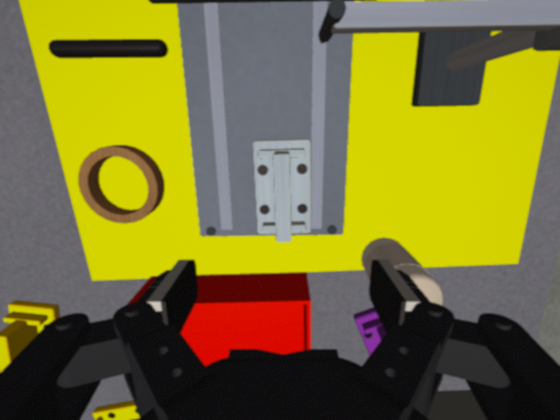

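Emit:
play_rows([
  [0,0,0,0,-0.001,0.028,-1],
  [0,0,0,0,0,0.028,-1],
  [0,0,0,0,0,0.028,-1],
  [0,0,0,0,0,0.028,-1],
  [0,0,0,0,0,0.02,-1],
  [0,0,0,0,0,0.006,-1],
  [0,0,0,0,0,0,-1],
])

```text
time_s: 4.4
tool_pos: [0.5786, -0.1769, 0.0556]
orientation: [0.0, 0.722, 0.692, 0.0]
force: [0.1, 0.5, 0.6]
grip_width: 0.0854
grip_force: 0.0
```

Emit:
play_rows([
  [0,0,0,0,0,0,0],
  [0,0,0,0,0,0,0.4],
  [0,0,0,0,0,0,0.7],
  [0,0,0,0,0,0,1],
  [0,0,0,0,0,0,1],
  [0,0,0,0,0,0,1],
  [0,0,0,0,0,0,1],
], grip_force=60)

```text
time_s: 5.28
tool_pos: [0.5783, -0.177, 0.055]
orientation: [-0.0, 0.722, 0.692, 0.0]
force: [-0.1, 0.8, 0.7]
grip_width: -0.0004
grip_force: 0.0
```

```bash
python3 -c "
from h import *
a=grab('wrist','w2')['color'];b=grab('side','sd2')['color'][160:300,240:400];c=grab('scene','sc2')['color'][130:270,170:330]
o=np.zeros((600,800,3),np.uint8)
o[:300,:400]=cv2.resize(a,(400,300));o[:300,400:743]=cv2.resize(b,(343,300),interpolation=2);o[300:,:343]=cv2.resize(c,(343,300),interpolation=2)
cv2.imwrite('pics/o2.png',o)
"
```

```text
(no output)
```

View pics/o2.png

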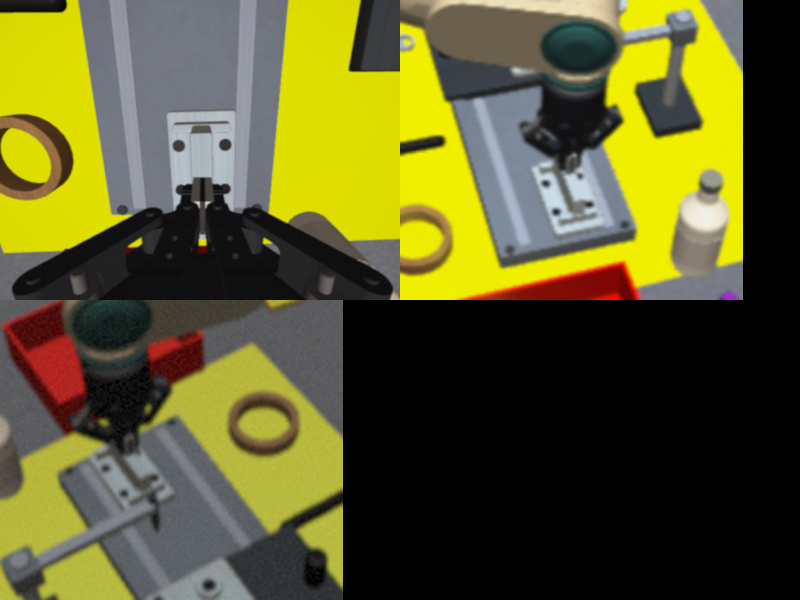

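```bash
python3 -c "
from h import *
for z in (.03,.055,.092,.12): print(z,px('sd2',(.578,-.177,z)).round(1),px('sc2',(.578,-.177,z)).round(1),px('w2',(.578,-.177,z)).round(1))
go(.578,-.177,.055)
a=cv2.imread('pics/w2.png')[120:400,180:400];b=cv2.imread('pics/sd2.png')[200:290,270:370]
o=np.zeros((560,800,3),np.uint8)
o[:509,:400]=cv2.resize(a,(400,509),interpolation=2);o[:360,400:]=cv2.resize(b,(400,360),interpolation=2)
cv2.imwrite('pics/o3.png',o)
"
```

```text
0.03 [317.9 252.8] [231.4 214.8] [283.8 222.5]
0.055 [318.3 247.4] [230.7 209.4] [283.9 234.9]
0.092 [318.9 239.1] [229.4 201. ] [284.1 260.2]
0.12 [319.4 232.6] [228.5 194.3] [284.3 288.3]
t 5.42 pos [ 0.5784 -0.1771  0.0551] yaw_y -2.46 tilt z [ 0.  0. -1.] w 0.0 F [-0.4 -0.4  0.1] tool delta [ 0.     -0.0004  0.0001]
```

View pics/o3.png

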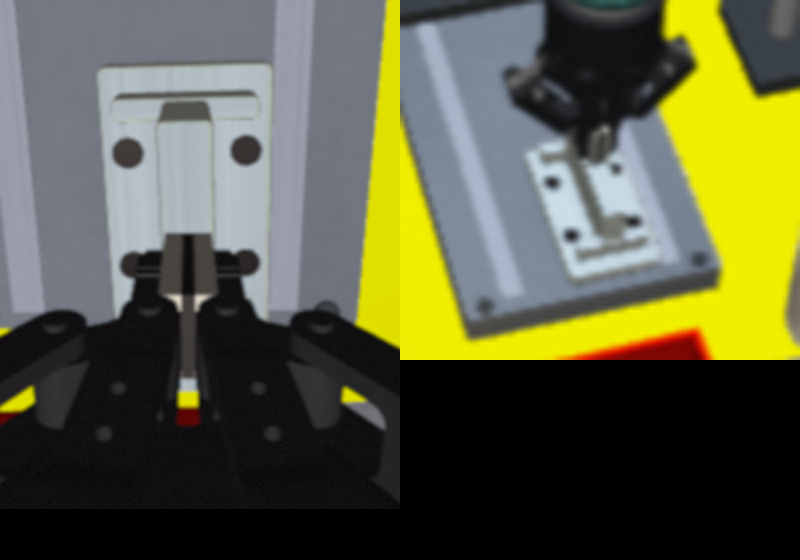

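```bash
python3 -c "
from h import *
for y in(-.166,-.188):
  for z in (.055,.075,.092,.11): print(y,z,px('w2',(.578,y,z)).round(1),px('sd2',(.578,y,z)).round(1))
for w in (.0427,):
  for z in (.191,.204,.22,.24): print(z,px('w1',(.5794-w,-.1682,z)).round(0),px('w1',(.5794+w,-.1682,z)).round(0))
d=np.load('pics/w2.npz');print(d['K'],(-d['R'].T@d['t']),d['R'])
"
```

```text
-0.166 0.055 [283.2 219.1] [317.  244.3]
-0.166 0.075 [283.2 230. ] [317.4 239.8]
-0.166 0.092 [283.2 241.3] [317.6 236. ]
-0.166 0.11 [283.3 256.2] [317.9 231.8]
-0.188 0.055 [284.6 250.2] [319.6 250.5]
-0.188 0.075 [284.8 264. ] [320.  246.1]
-0.188 0.092 [284.9 278.3] [320.2 242.2]
-0.188 0.11 [285.2 297. ] [320.6 238.1]
0.191 [218. 222.] [349. 216.]
0.204 [214. 229.] [354. 223.]
0.22 [207. 239.] [361. 232.]
0.24 [197. 254.] [371. 247.]
[[293.70727873   0.         283.05307524]
 [  0.         293.70727873 209.44186195]
 [  0.           0.           1.        ]] [ 0.58048289 -0.10539536  0.23619819] [[ 9.99074513e-01 -4.30123206e-02  2.40638335e-04]
 [-4.12839327e-02 -9.57327856e-01  2.86040228e-01]
 [-1.20728842e-02 -2.85785436e-01 -9.58217580e-01]]
```

The fingertips sit about 45 mm above the reported TCP: both cameras put the tips at z ≈ 0.10, just over the web, at crop pixels (190,235) wrist and (598,155) side. I'll open and go about 40 mm lower, watching the force.

Emit:
play_rows([
  [0,0,0,0,0,0,-1],
  [0,0,0,0,0,0,-1],
  [0,0,0,0,0,0,-1],
  [0,0,0,0,0,0,-1],
  [0,0,0,0,0,0.01,-1],
  [0,0,0,0,0,0.01,-1],
  [0,0,0,0,0,0.01,-1],
  [0,0,0,0,0,0.01,-1],
  [0,0,0,0,0,0,-1],
])

```text
time_s: 6.55
tool_pos: [0.5777, -0.1768, 0.0137]
orientation: [-0.001, 0.722, 0.692, -0.0]
force: [-0.6, -0.8, -0.1]
grip_width: 0.0854
grip_force: 0.0
```

Emit:
play_rows([
  [0,0,0,0,0,0,0],
  [0,0,0,0,0,0,0.4],
  [0,0,0,0,0,0,0.7],
  [0,0,0,0,0,0,1],
  [0,0,0,0,0,0,1],
  [0,0,0,0,0,0,1],
], grip_force=60)

```text
time_s: 7.3
tool_pos: [0.5785, -0.1771, 0.0154]
orientation: [0.0, 0.722, 0.692, 0.0]
force: [-0.8, -0.8, 3.2]
grip_width: 0.0152
grip_force: 61.2
```

Emit:
play_rows([
  [0,0,0,0,0,-0.01,1],
  [0,0,0,0,0,-0.02,1],
  [0,0,0,0,0,-0.025,1],
  [0,0,0,0,0,-0.025,1],
  [0,0,0,0,0,-0.015,1],
  [0,0,0,0,-0.01,0,1],
  [0,0,0,-0.015,-0.015,0,1],
  [0,0,0,-0.02,-0.02,0,1],
  [0,0,0,-0.03,-0.02,0,1],
  [0,0,0,-0.03,-0.012,0,1],
])

```text
time_s: 8.55
tool_pos: [0.4947, -0.2699, 0.1088]
orientation: [-0.001, 0.722, 0.691, -0.001]
force: [-0.0, -0.0, -3.7]
grip_width: 0.0155
grip_force: 60.4
```

Emit:
play_rows([
  [0,0,0,-0.03,0,0,1],
  [0,0,0,-0.03,0,0,1],
  [0,0,0,-0.03,0,0,1],
  [0,0,0,-0.023,0,0,1],
  [0,0,0,-0.01,0,0,1],
  [0,0,0,0,0,0,1],
  [0,0,0,0,0,0,1],
])

```text
time_s: 9.43
tool_pos: [0.492, -0.3908, 0.1098]
orientation: [-0.0, 0.722, 0.692, 0.0]
force: [0.4, 0.1, -3.6]
grip_width: 0.0151
grip_force: 60.4
```

```bash
python3 -c "
from h import *
go(.492,-.392,-.01)
b=grab('side','sd4')['color'][200:400,220:420];c=grab('scene','sc4')['color'][80:280,130:330]
cv2.imwrite('pics/o4.png',np.hstack([cv2.resize(x,(400,400),interpolation=2) for x in(b,c)]))
"
```

```text
t 9.43 pos [ 0.492  -0.3908  0.1098] yaw_y -2.43 tilt z [-0.     0.001 -1.   ] w 0.0151 F [ 0.4  0.1 -3.6] tool delta [-1.300e-03  1.000e-04  1.198e-01]
```

View pics/o4.png

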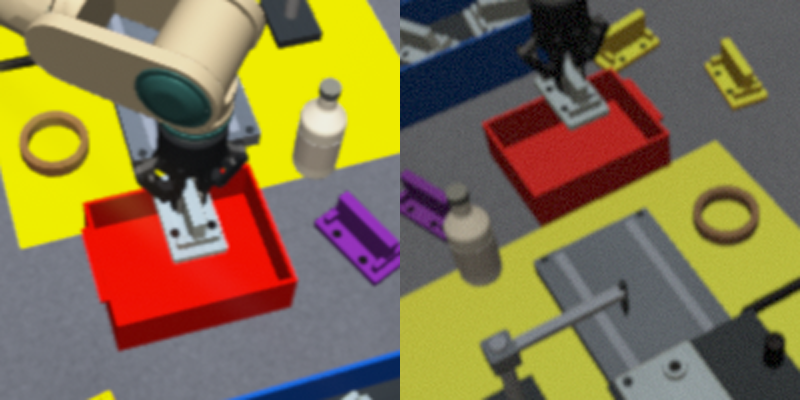

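The bracket hangs level over the bin's middle at crop pixels (195,230) side and (570,100) scene. I'll lower it about 0.119 m.

Emit:
play_rows([
  [0,0,0,0,0,0.02,1],
  [0,0,0,0,0,0.025,1],
  [0,0,0,0,0,0.025,1],
  [0,0,0,0,0,0.02,1],
  [0,0,0,0,0,0.012,1],
  [0,0,0,0,0,0.006,1],
  [0,0,0,0,0,0.004,1],
  [0,0,0,0,0,0.003,1],
  [0,0,0,0,0,0,1],
  [0,0,0,0,0,0,1],
])

```text
time_s: 10.78
tool_pos: [0.4922, -0.3917, -0.0045]
orientation: [0.0, 0.722, 0.692, 0.0]
force: [0.2, -0.1, -3.4]
grip_width: 0.0154
grip_force: 60.5
```

Emit:
play_rows([
  [0,0,0,0,0,0.002,1],
  [0,0,0,0,0,0.002,1],
  [0,0,0,0,0,0.001,1],
  [0,0,0,0,0,0,1],
])

```text
time_s: 11.28
tool_pos: [0.4921, -0.3916, -0.0095]
orientation: [0.0, 0.722, 0.692, 0.0]
force: [-2.5, 0.7, 0.8]
grip_width: 0.0153
grip_force: 61.0
```

Emit:
play_rows([
  [0,0,0,0,0,0.001,1],
  [0,0,0,0,0,0,0.5],
  [0,0,0,0,0,0,0],
  [0,0,0,0,0,0,-0.5],
  [0,0,0,0,0,0,-1],
  [0,0,0,0,0,0,-1],
  [0,0,0,0,0,0,-1],
  [0,0,0,0,0,0,-1],
  [0,0,0,0,0,0,-1],
  [0,0,0,0,0,0,-1],
])

```text
time_s: 12.52
tool_pos: [0.4921, -0.3916, -0.0109]
orientation: [-0.0, 0.722, 0.692, 0.0]
force: [-0.3, 0.1, 0.1]
grip_width: 0.0852
grip_force: 0.0
```

Emit:
play_rows([
  [0,0,0,0,0,-0.01,-1],
  [0,0,0,0,0,-0.03,-1],
  [0,0,0,0,0,-0.04,-1],
  [0,0,0,0,0,-0.05,-1],
  [0,0,0,0,0,-0.05,-1],
  [0,0,0,0,0,0,-1],
])

```text
time_s: 13.28
tool_pos: [0.4938, -0.3931, 0.1761]
orientation: [0.006, 0.722, 0.692, 0.0]
force: [0.2, 0.4, -0.5]
grip_width: 0.0851
grip_force: 0.0
```

```bash
python3 -c "
from h import *
go(.488,.083,.16)
b=grab('side','sd5')['color'][200:400,220:420];c=grab('scene','sc5')['color'][130:330,170:370]
cv2.imwrite('pics/o5.png',np.hstack([cv2.resize(x,(400,400),interpolation=2) for x in(b,c)]))
p=lambda u,v:pt('sc5',u,v,.117)
"
```

```text
t 13.28 pos [ 0.4938 -0.3931  0.1761] yaw_y -2.46 tilt z [ 0.008 -0.007 -1.   ] w 0.0851 F [ 0.2  0.4 -0.5] tool delta [ 0.4755 -0.0264  0.0125]
```

View pics/o5.png

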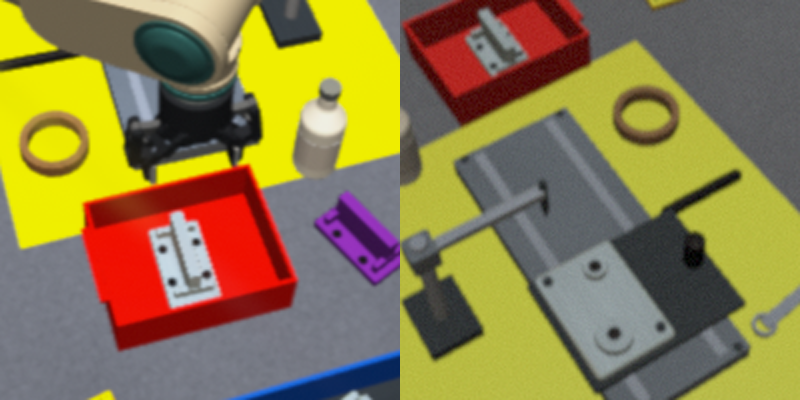

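Emit:
play_rows([
  [0,0,0,0.035,-0.002,0,-1],
  [0,0,0,0.04,-0.002,0,-1],
  [0,0,0,0.04,-0.002,0,-1],
  [0,0,0,0.04,-0.002,0,-1],
  [0,0,0,0.04,-0.002,0,-1],
  [0,0,0,0.04,-0.002,0,-1],
  [0,0,0,0.04,-0.002,0,-1],
  [0,0,0,0.04,-0.002,0,-1],
  [0,0,0,0.04,-0.002,0,-1],
  [0,0,0,0.04,-0.002,0,-1],
])

```text
time_s: 14.62
tool_pos: [0.4881, 0.0053, 0.1675]
orientation: [-0.001, 0.722, 0.692, -0.001]
force: [0.3, -0.1, -0.2]
grip_width: 0.0855
grip_force: 0.0
```

Emit:
play_rows([
  [0,0,0,0.04,-0.003,0,-1],
  [0,0,0,0.04,-0.003,0,-1],
  [0,0,0,0,0,0,-1],
  [0,0,0,0,0,0,-1],
])

```text
time_s: 15.12
tool_pos: [0.486, 0.0836, 0.1681]
orientation: [-0.0, 0.722, 0.692, -0.001]
force: [0.1, 0.1, 0.3]
grip_width: 0.0857
grip_force: 0.0
```

```bash
python3 -c "
from h import *
go(.488,.083,.037)
a=grab('wrist','w6')['color']
cv2.imwrite('pics/w6.png',a)
for n,X in dict(grip=(.488,.083,.117),s=(.599,.035,.097),l=(.6287,.121,.097),tip=(.614,-.0475,.112)).items(): print(n,px('w6',X).round(0))
"
```

```text
t 15.12 pos [0.486  0.0836 0.1681] yaw_y -2.46 tilt z [-0.002 -0.    -1.   ] w 0.0857 F [0.1 0.1 0.3] tool delta [-0.0005  0.0022  0.1311]
grip [287. 213.]
s [407. 251.]
l [450. 156.]
tip [422. 335.]
```

View pics/w6.png

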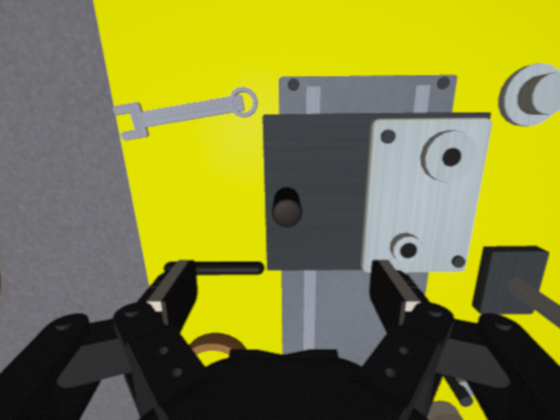

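```bash
python3 -c "
from h import *
def P(f,u0,u1,v0,v1):
  g=cv2.imread(f'pics/{f}.png').min(2) if 0 else cv2.cvtColor(cv2.imread(f'pics/{f}.png'),6)
  print(f,'cols',u0);[print(v,*g[v,u0:u1]) for v in range(v0,v1)]
P('scene',234,253,222,246);P('side',308,328,174,204);P('w1',314,346,10,50)
for f in('scene','side','w1'):
  print(f,[px(f,(.614,-.0475,z)).round(1) for z in(.112,.165)])
"
```

```text
scene cols 234
222 94 85 85 91 80 59 49 42 59 103 121 127 121 102 86 83 79 85 93
223 80 89 96 105 99 74 48 35 49 81 104 102 91 83 84 80 89 95 94
224 99 106 116 121 112 90 60 49 47 60 77 85 83 87 83 90 91 91 91
225 117 125 125 129 123 110 96 81 64 58 75 87 88 90 94 94 93 99 97
226 126 129 132 133 129 129 117 97 68 60 80 92 90 92 95 91 97 96 95
227 127 134 129 129 129 119 109 92 68 57 82 95 94 97 98 94 97 94 96
228 133 130 125 122 108 97 85 74 58 56 80 94 102 99 98 96 95 96 95
229 124 119 107 95 82 73 69 57 47 48 76 93 97 97 95 99 96 94 95
230 109 96 82 74 74 70 50 41 37 44 70 90 96 96 95 96 96 94 97
231 83 77 70 76 79 74 56 36 28 35 65 90 99 92 98 97 95 92 96
232 72 75 82 87 90 85 67 31 23 33 67 87 97 96 96 94 100 97 96
233 80 85 91 94 94 90 69 41 22 34 64 87 96 95 98 98 96 97 93
234 89 92 93 97 95 92 78 50 28 38 69 92 93 92 94 98 97 95 96
235 95 92 99 96 96 97 90 62 40 45 71 90 97 98 97 97 96 94 94
236 95 95 95 94 97 96 91 74 51 50 79 93 95 100 98 101 98 97 99
237 101 100 96 94 97 97 96 89 64 66 85 99 97 95 96 97 97 99 94
238 105 98 96 95 92 97 98 94 83 84 92 93 95 93 98 96 95 100 93
[... 6974 characters left out ...]
9 107 108 107 107 108
46 141 140 142 139 140 142 141 140 140 141 141 134 123 113 109 107 109 110 108 108 108 108 108 108 109 108 108 108 107 107 107 108
47 141 141 141 141 140 141 141 141 140 140 140 135 123 113 109 109 110 110 110 108 109 108 110 109 108 109 109 109 108 107 108 107
48 142 142 141 141 140 141 141 141 140 141 140 133 123 111 109 109 109 111 109 108 108 109 108 109 109 109 109 109 108 109 109 109
49 141 142 140 140 140 140 141 141 141 141 139 134 122 111 107 107 109 109 109 110 108 108 109 110 109 110 110 109 109 108 108 107
scene [array([243.1, 237.9]), array([241.6, 225.4])]
side [array([316.7, 196.8]), array([317.5, 183.8])]
w1 [array([320.6,  40.7]), array([330.9,  17.9])]
```

```bash
python3 -c "
from h import *
from scipy.optimize import least_squares
f=lambda p:[px('scene',(*p,.135))[0]-242.15,px('side',(*p,.147))[0]-316.85]
print('u-lines',least_squares(f,(.614,-.0475)).x.round(4),'w1',pt('w1',324,36,.112).round(4))
print('scene',pt('scene',242.5,236.5,.112).round(4),'side',pt('side',317,196,.112).round(4))
g=lambda p:np.r_[f(p),.5*(px('w1',(*p,.112))-[324,36])]
s=least_squares(g,(.614,-.0475));print(s.x.round(4),s.fun)
def hole(F,u,v,w=9):
  g=cv2.cvtColor(cv2.imread(f'pics/{F}.png'),6).astype(float)[v-w:v+w+1,u-w:u+w+1]
  m=np.clip(90-g,0,None); n,l,st,c=cv2.connectedComponentsWithStats((g<90).astype(np.uint8)); k=l[w,w]
  m=m*(l==k); Y,X=np.mgrid[v-w:v+w+1,u-w:u+w+1]; return (X*m).sum()/m.sum(),(Y*m).sum()/m.sum(),k,st[k][4]
for n,p,q in(('s',(407,251),(267,263)),('l',(452,157),(277,297))):
  a=hole('w6',*p);b=hole('scene',*q,5);print(n,np.round(a,1),pt('w6',*a[:2],.095).round(4),np.round(b,1),pt('scene',*b[:2],.095).round(4))
"
```

```text
u-lines [ 0.6106 -0.0546] w1 [ 0.6167 -0.0444  0.112 ]
scene [ 0.6131 -0.0517  0.112 ] side [ 0.6157 -0.045   0.112 ]
[ 0.6162 -0.0443] [ 0.21951392  0.77400648 -0.29683401 -0.05502886]
s [408.1 250.1   1.  174. ] [0.6007 0.0345 0.095 ] [267.  262.6   1.   21. ] [0.5987 0.0338 0.095 ]
l [451.3 156.7   1.  246. ] [0.6308 0.1204 0.095 ] [276.7 296.2   1.   27. ] [0.6283 0.1189 0.095 ]
```

Emit:
play_rows([
  [0,0,0,0,0.002,0.02,-1],
  [0,0,0,0,0,0.03,-1],
  [0,0,0,0,0,0.03,-1],
  [0,0,0,0,0,0.03,-1],
  [0,0,0,0,0,0.015,-1],
  [0,0,0,0,0,0.005,-1],
  [0,0,0,0,0,0,-1],
])

```text
time_s: 16.05
tool_pos: [0.489, 0.0838, 0.0398]
orientation: [0.0, 0.722, 0.692, 0.0]
force: [-0.1, 0.4, 0.3]
grip_width: 0.0854
grip_force: 0.0
```

Emit:
play_rows([
  [0,0,0,0,0,0,0],
  [0,0,0,0,0,0,0.4],
  [0,0,0,0,0,0,0.6],
  [0,0,0,0,0,0,1],
  [0,0,0,0,0,0,1],
  [0,0,0,0,0,0,1],
], grip_force=40)

```text
time_s: 16.8
tool_pos: [0.4888, 0.0841, 0.0395]
orientation: [0.0, 0.722, 0.692, 0.0]
force: [-0.6, -1.0, 4.4]
grip_width: 0.0249
grip_force: 39.5
```

```bash
python3 -c "
from h import *
s=r.read_state()['tool_pos']; go(s[0]+.0155,s[1]-.081,s[2])"
```

```text
t 16.8 pos [0.4888 0.0841 0.0395] yaw_y -2.46 tilt z [ 0.001  0.    -1.   ] w 0.0249 F [-0.6 -1.   4.4] tool delta [-0.0803  0.019  -0.    ]
```

Emit:
play_rows([
  [0,0,0,-0.006,0.002,0,1],
  [0,0,0,-0.012,0.003,0,1],
  [0,0,0,-0.015,0.003,0,1],
  [0,0,0,-0.015,0.003,0,1],
  [0,0,0,-0.015,0.003,0,1],
  [0,0,0,-0.01,0.003,0,1],
  [0,0,0,-0.005,0.002,0,1],
  [0,0,0,-0.0023,0,0,1],
  [0,0,0,0,0,0,1],
  [0,0,0,0,0,0,1],
])

```text
time_s: 18.05
tool_pos: [0.5045, 0.0025, 0.0395]
orientation: [0.001, 0.722, 0.692, 0.0]
force: [1.4, -1.7, 4.3]
grip_width: 0.0251
grip_force: 39.7
```

```bash
python3 -c "
from h import *
s=r.read_state();go(*s['tool_pos'])
for n in('scene','side','wrist'): grab(n,n+'7')
for f in('scene7','side7'):
  g=cv2.cvtColor(cv2.imread(f'pics/{f}.png'),6)
  u,v=np.round(px(f,(.615,-.0465,.105))).astype(int)
  print(f,'cols',u-12,'hole exp',px(f,(.615,-.0465,.097)));[print(y,*g[y,u-12:u+13]) for y in range(v-14,v+13)]
for n,X in dict(tip=(.615,-.0465,.112),l=(.645,.039,.097)).items(): print(n,px('wrist7',X))
"
```

```text
t 18.05 pos [0.5045 0.0025 0.0395] yaw_y -2.47 tilt z [ 0.001 -0.001 -1.   ] w 0.0251 F [ 1.4 -1.7  4.3] tool delta [0. 0. 0.]
scene7 cols 231 hole exp [243.35258431 241.71790463]
226 115 122 124 128 133 132 134 131 126 116 101 74 64 81 98 98 95 100 98 95 100 97 96 100 96
227 126 127 131 132 134 133 131 125 121 109 93 62 58 86 96 96 98 95 95 97 98 99 98 97 94
228 130 132 133 130 132 129 120 112 99 89 71 57 59 78 91 96 95 97 97 97 92 95 95 92 86
229 131 133 133 127 119 109 97 82 77 63 53 44 50 74 93 96 93 99 101 103 96 89 84 77 70
230 137 128 120 110 99 84 78 72 75 56 44 32 41 73 93 103 106 116 118 115 102 79 68 60 58
231 121 111 96 86 78 76 82 84 81 57 33 28 37 69 98 112 124 135 136 137 121 95 66 54 57
232 97 85 80 71 75 80 84 92 86 69 35 25 44 75 112 135 139 144 146 144 137 116 84 55 48
233 80 72 74 87 87 92 96 96 92 70 40 27 43 89 124 143 148 147 148 149 149 136 105 68 53
234 81 79 84 91 95 94 101 104 99 93 61 33 49 99 136 151 150 150 148 147 146 141 123 90 63
235 94 94 92 95 98 100 101 114 121 115 89 54 64 107 143 150 149 149 148 148 146 150 136 121 86
236 115 109 100 96 102 106 1
[... 3896 characters left out ...]
07 208 207 205
205 206 208 208 209 211 211 209 205 191 174 161 162 168 178 195 204 207 209 209 207 207 208 208 207 205
206 201 207 208 208 210 211 210 208 206 201 197 198 200 204 208 209 208 208 208 209 207 207 207 206 205
207 198 206 208 208 209 211 210 210 208 207 207 208 208 209 209 210 208 208 208 208 207 206 206 207 205
208 187 204 207 208 208 210 211 210 209 208 207 208 208 208 209 210 209 208 207 208 206 203 201 200 197
209 171 199 206 207 207 209 211 210 209 208 206 207 208 208 207 207 206 203 201 198 194 186 180 173 166
210 155 193 205 207 207 208 210 211 210 207 205 203 203 200 197 194 188 181 173 166 159 151 141 133 124
tip [525.45170595 380.30060245]
l [606.10630332 192.37102944]
```

```bash
python3 -c "
from h import *
print('scene',(pt('scene7',243.5,241.5,.097)-pt('scene7',242.2,237.2,.112)).round(4))
print('side',(pt('side7',316.0,198.9,.097)-pt('side7',316.2,195.3,.112)).round(4))
print('1px v', (pt('scene7',243,238,.112)-pt('scene7',243,237,.112)).round(4),(pt('side7',316,197,.112)-pt('side7',316,196,.112)).round(4))
"
```

```text
scene [-0.0004  0.0035 -0.015 ]
side [-0.     -0.0002 -0.015 ]
1px v [0.0015 0.0025 0.    ] [-0.0012 -0.0036  0.    ]
```

Emit:
play_rows([
  [0,0,0,-0.001,0,0,1],
  [0,0,0,-0.0005,0,0,1],
  [0,0,0,0,0,0,1],
  [0,0,0,0,0,0,1],
  [0,0,0,0,0,0,1],
  [0,0,0,0,0,0,1],
  [0,0,0,0,0,0,1],
  [0,0,0,0,0,0,1],
  [0,0,0,0,0,0,1],
  [0,0,0,0,0,0,1],
])

```text
time_s: 19.45
tool_pos: [0.5045, 0.0016, 0.0396]
orientation: [0.0, 0.722, 0.692, 0.001]
force: [1.5, 1.3, 4.9]
grip_width: 0.0248
grip_force: 39.7
```

Emit:
play_rows([
  [0,0,0,0,0,0,1],
  [0,0,0,0,0,0,1],
  [0,0,0,0,0,0,1],
  [0,0,0,0,0,0,1],
])

```text
time_s: 19.95
tool_pos: [0.5045, 0.0017, 0.0395]
orientation: [0.0, 0.722, 0.692, 0.001]
force: [1.7, 1.9, 4.9]
grip_width: 0.025
grip_force: 39.7
```

Emit:
play_rows([
  [0,0,0,-0.006,-0.002,0,1],
  [0,0,0,-0.012,-0.004,0,1],
  [0,0,0,-0.015,-0.004,0,1],
  [0,0,0,-0.016,-0.005,0,1],
  [0,0,0,-0.016,-0.005,0,1],
  [0,0,0,-0.012,-0.004,0,1],
  [0,0,0,-0.007,-0.002,0,1],
  [0,0,0,-0.003,0,0,1],
  [0,0,0,0,0,0,1],
  [0,0,0,0,0,0,1],
])

```text
time_s: 21.2
tool_pos: [0.4742, -0.0851, 0.0395]
orientation: [0.001, 0.722, 0.692, -0.0]
force: [-0.2, -1.8, 6.1]
grip_width: 0.0252
grip_force: 39.8
```

```bash
python3 -c "
from h import *
s=r.read_state();go(*s['tool_pos'])
for n in('scene','side'): grab(n,n+'8')
for f in('scene8','side8'):
  g=cv2.cvtColor(cv2.imread(f'pics/{f}.png'),6)
  u,v=np.round(px(f,(.615,-.0465,.105))).astype(int)
  print(f,'cols',u-8);[print(y,*g[y,u-8:u+9]) for y in range(v-8,v+8)]
"
```

```text
t 21.2 pos [ 0.4742 -0.0851  0.0395] yaw_y -2.48 tilt z [ 0.    -0.001 -1.   ] w 0.0252 F [-0.2 -1.8  6.1] tool delta [0. 0. 0.]
scene8 cols 235
232 104 121 135 144 134 97 46 27 52 102 143 154 151 150 149 153 155
233 132 144 148 152 138 109 62 27 51 99 142 151 153 154 152 154 152
234 146 153 152 150 145 121 79 34 52 100 139 150 154 152 151 151 152
235 152 150 153 151 153 135 98 55 66 105 142 151 152 150 151 150 149
236 150 150 151 153 155 145 114 79 79 120 143 153 150 153 144 153 155
237 152 152 151 149 149 146 127 86 83 122 142 148 150 149 150 151 150
238 154 150 153 149 149 142 116 75 68 94 120 137 149 153 150 151 152
239 152 151 150 151 142 123 93 53 47 63 93 121 145 148 153 148 149
240 147 149 148 147 136 103 62 37 27 35 62 99 132 148 150 147 145
241 148 154 150 150 134 92 48 26 30 32 61 97 132 146 149 151 143
242 144 152 149 150 137 100 71 48 46 58 82 117 142 145 150 148 138
243 140 149 149 151 142 121 102 87 87 94 114 141 143 144 144 143 127
244 140 145 149 146 150 142 128 123 124 128 141 146 147 150 142 134 118
245 128 127 144 148 149 150 146 145 137 144 148 147 146 144 134 11
[... 588 characters left out ...]
94 200 202 203 203 186 157 167 199 209 212 213 216 216 215 214
197 209 208 208 206 203 195 184 174 179 195 206 210 211 213 214 215 214
198 213 212 210 205 189 153 117 103 118 156 192 207 211 212 213 214 215
199 211 211 211 204 174 107 52 37 53 101 162 201 210 211 213 214 215
200 204 208 211 204 172 97 43 32 42 85 152 199 210 211 211 212 215
201 194 206 211 207 184 137 100 86 95 131 176 204 210 210 204 202 212
202 176 198 210 210 204 191 178 166 173 191 204 209 209 206 194 191 210
203 165 178 200 209 210 207 204 202 205 209 211 210 203 188 178 195 213
204 167 152 171 194 204 206 207 208 209 209 207 199 180 157 169 205 216
205 187 155 141 154 175 190 193 193 194 192 183 162 141 148 182 211 218
```

Emit:
play_rows([
  [0,0,0,0,0,0,0.4],
  [0,0,0,0,0,0,0],
  [0,0,0,0,0,0,-0.5],
  [0,0,0,0,0,0,-1],
  [0,0,0,0,0,0,-1],
  [0,0,0,0,0,0,-1],
  [0,0,0,0,0,0,-1],
])

```text
time_s: 22.18
tool_pos: [0.4742, -0.0843, 0.0391]
orientation: [-0.0, 0.722, 0.692, 0.0]
force: [-0.1, 0.4, 0.0]
grip_width: 0.0862
grip_force: 0.0
```

Emit:
play_rows([
  [0,0,0,0,0,-0.01,-1],
  [0,0,0,0,0,-0.025,-1],
  [0,0,0,0,0,-0.03,-1],
  [0,0,0,0,0,-0.03,-1],
  [0,0,0,0,0,-0.03,-1],
  [0,0,0,0,0,-0.02,-1],
  [0,0,0,0,0,0,-1],
  [0,0,0,0,0,0,-1],
])

```text
time_s: 23.18
tool_pos: [0.4739, -0.0842, 0.1833]
orientation: [-0.001, 0.722, 0.692, -0.0]
force: [0.9, 0.2, -0.7]
grip_width: 0.0856
grip_force: 0.0
```

```bash
python3 -c "
from h import *
s=r.read_state();go(*s['tool_pos'])
for n in('scene','side'): grab(n,n+'9')
def cen(f,u,v,th):
  g=cv2.cvtColor(cv2.imread(f'pics/{f}.png'),6).astype(float)[v-2:v+3,u-5:u+6]
  m=np.clip(th-g,0,None);Y,X=np.mgrid[v-2:v+3,u-5:u+6];return np.round([(X*m).sum()/m.sum(),(Y*m).sum()/m.sum()],2)
for k in'89': print(cen('scene'+k,243,241,90),cen('side'+k,316,200,120))
d=[np.abs(cv2.imread(f'pics/scene9.png').astype(int)-cv2.imread('pics/sc5.png')).max(2)]
a=cv2.imread('pics/scene.png');b=cv2.imread('pics/scene9.png')
m=(cv2.absdiff(cv2.GaussianBlur(a,(5,5),0),cv2.GaussianBlur(b,(5,5),0)).max(2)>30).astype(np.uint8)
n,l,st,c=cv2.connectedComponentsWithStats(m);print([x.tolist() for x in st[1:] if x[4]>15])
"
```

```text
t 23.18 pos [ 0.4739 -0.0842  0.1833] yaw_y -2.46 tilt z [-0.001  0.    -1.   ] w 0.0856 F [ 0.9  0.2 -0.7] tool delta [0. 0. 0.]
[242.9  240.62] [316.06 199.67]
[242.87 240.58] [316.02 199.65]
[[260, 0, 254, 87, 8809], [514, 0, 25, 27, 242], [529, 7, 31, 12, 94], [519, 14, 41, 82, 2076], [475, 30, 10, 14, 33], [507, 36, 10, 19, 85], [255, 47, 6, 7, 27], [252, 61, 159, 120, 5891], [425, 84, 16, 14, 79], [262, 91, 6, 12, 42], [479, 90, 59, 39, 1117], [409, 102, 17, 42, 465], [426, 102, 17, 31, 298], [508, 104, 19, 5, 43], [542, 106, 18, 38, 203], [446, 116, 54, 54, 1140], [202, 133, 33, 36, 656], [456, 140, 63, 53, 1690], [209, 188, 62, 72, 1543], [219, 189, 125, 139, 6823], [206, 223, 8, 11, 39], [550, 240, 10, 32, 213]]
```

The stage stayed put on release, and the bystanders haven't moved. Handing in now.

```bash
python3 -c "
from station import r
print(r.finish_job())"
```

```text
the job is handed in; nothing more can be done
None
```

I handed the job in at about 23 s, but the hand-in returned no verdict: the bracket stands upright in the empty bin, the small boss was held under the pointer for about 1.5 s, and the large boss is now there, both within about 2 mm by my camera measurements.

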